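# Shift the gearbox on the test bench into third

### The arm

A 7-joint arm with a two-finger parallel gripper is mounted at the origin on the work surface. World frame = base frame: x ahead of the robot, y to its left, z up, the work surface at z = 0. Lengths are in mm, angles in rad, forces in N, time in s.
With the tool pointing down it reaches from about 425 to 875 mm from the base axis. Payload 8.4 kg.
Tool frame: the origin (TCP) lies midway between the tips of the shut fingers; the grasp point (between the pads) lies 19 mm behind it; z points along the fingers, y is the line along which they close (so a half turn about z gives the same grasp; the last joint's range is limited). The gripper opens to 85 mm and grips with 20 to 120 N. Pads are 22 mm wide; open, the fingers measure 114 mm over their backs; the gripper's body (76 mm by 85 mm) begins 54 mm behind the grasp point. The pads swing forward as they close: fully open they stand 13 mm farther back than shut.
Start: joints at [-1.265, 0.333, 0.04, 1.465, -0.013, 1.343, -0.059], TCP at [255.991, 597.438, 231.308] pointing down, gripper open.
Joint ranges: [-2.58, 2.58], [-0.38, 2.09], [-1.3, 1.39], [0.25, 2.4], [-1.5, 4.64], [0.08, 2.09], [-2.65, 2.65]. Speed limits (rad/s): [2.22, 2.22, 2.79, 2.79, 3.14, 3.14, 3.14].

### API

Orientations are given as a unit quaternion [x, y, z, w].
In Python, from workcell import r gives the robot as it stands. The module is installed in compiled form; this text tells all that it offers. Calls block until the motion is done:
- r.move_to(position, orientation): joint-space move of the TCP to a pose.
- r.move_straight(position, rotation=None, v=150, force_limit=None): straight line of the TCP; rotation=None keeps the orientation; v is the mean speed in mm/s. With force_limit (N) it stops when the force on the tool has changed by that much, and returns True; else False.
- r.set_joints(angles): joint-space move.
- r.grip(opening, strength=None): finger opening in mm; strength is the grip in N (None keeps the last); returns when the fingers have stopped.
- r.wait(seconds).
- r.ik(position, orientation): joint angles nearest the present ones, or None.
- r.sense(): the state.
- r.camera(name): name is "scene" or "top"; returns a dict with "pixels" (420x560x3 uint8, blue, green, red), "z_map" (420x560 float32, mm along the optical axis (not along the pixel's ray), 0 where there is no reading), "intrinsics" (3x3 intrinsics, pixels), "k1" (the pictures are not rectified: a ray, as slopes to the right and down, at radius r is drawn at 1 + k1 r^2 times it, then the intrinsics apply), "origin" and "orientation" of the camera in the world. Camera axes: x right, y down, z forward; pixel columns grow to the right and rows downward; lengths in mm; the calibration is good to about 2 mm. A picture is of the moment at which its call begins.
A pose or a line that the arm cannot do raises r.IKError and nothing moves.
- r.job_done(): hands the job in; it is judged then, once.
The state is a dict: "time": time; "joint_positions": joint angles; "dq": joint speeds; "joint_efforts": joint torques, N m; "eef_pos": TCP position; "tool_rot": TCP orientation; "ft_force": force on the tool from outside, world axes, zero at the start; "ft_torque": the same for the moment, N m; "gripper_width": finger opening in mm; "gripper_force": force on a finger pad.
Only numpy, scipy, OpenCV 4.12 (cv2) and the standard library are available. Lean on these libraries where they do the work, as an engineer would, in place of code of your own. Each camera call takes 0.05 s, during which the arm holds its last target. There are 200 camera calls.

### The job

The gearbox on the assembly bench is in first gear: push its selector lever through the H-gate and fully home into third, the slot whose tag has three pips. Push the lever with the outside of the fingers, without gripping its knob, then let go and draw clear. Leave the other things on the bench where they are.

Things in the scene. Friction and masses are not known exactly. Their poses are not given: they have to be found in the camera images.
- gearbox: Aluminium gearbox fixed to the bench, housing 170 x 150 mm, foot 240 x 200 mm; a flange and shaft stub stick out of its far (+x) face to 150 mm, 90 mm high. Origin: centre of its underside on the bench; x points away from the robot (turned up to 0.35 rad either way), y to its left, z up. Its flat steel top plate (upper face 100 mm above the bench) holds the H-gate.
- gate_center (a point): Centre of the H-gate, on the plate's upper face, gearbox axes. Two slots along x, centred at y = +24 and -24 mm, 16 mm wide, closed at x = +34 and -34 mm, joined only by one cross lane along y, 16 mm wide, centred at x = 0 (neutral). Four slot ends (near/far, left/right), each with a pip tag. The 10 mm thick lever stem runs in the gate; the walls are solid.
- lever_knob (a point): Centre of the black ball knob, 38 mm across, on the lever: an upright stem that tilts about a point 80 mm below the gate centre, knob centre 150 mm from it: 170 mm above the bench when upright, about 156 mm in the slot ends. From neutral it goes 50 mm along x to a slot end, 44 mm along y to each side. Cannot be lifted. Dry friction, no spring: 1 to 3 N moves it, and it stays where left.
- lever_at_gate (a point): Point on the stem's axis 80 mm from the tilt point, about level with the gate: its x and y in the gearbox frame show where the stem is in the gate. About 27 mm from x = 0 when the lever is fully home in a slot, and then about 26 mm horizontally from the origin of that slot's tag.
- lever_fore_aft (a joint): Tilt of the lever along the gearbox's x (rad): 0 in the cross lane (neutral, free to go sideways between about -0.035 and +0.035), positive leaning away from the robot, about +0.35 fully home in a far slot, about -0.35 in a near slot.
- lever_sideways (a joint): Tilt of the lever along the gearbox's y (rad): positive to the left (+y), about +0.29 (0.27 to 0.32) in the left slots, about -0.29 in the right slots.
- gear1: White tag of gear 1: 26 mm (x) by 45 mm (y), 3 mm thick, fixed on the gate plate beyond the closed end of one slot, with 1 dark raised pip (8 mm wide, 3 mm high) in a row along y. Always near left, where the lever starts. Origin: centre of its underside, at x = +53 or -53, y = +24 or -24 mm in the gearbox frame; axes parallel to the gearbox's.
- gear2: White tag of gear 2: 26 mm (x) by 45 mm (y), 3 mm thick, fixed on the gate plate beyond the closed end of one slot, with 2 dark raised pips (8 mm wide, 3 mm high) in a row along y. Marks far left, far right or near right; changes from start to start. Origin: centre of its underside, at x = +53 or -53, y = +24 or -24 mm in the gearbox frame; axes parallel to the gearbox's.
- gear3: White tag of gear 3: 26 mm (x) by 45 mm (y), 3 mm thick, fixed on the gate plate beyond the closed end of one slot, with 3 dark raised pips (8 mm wide, 3 mm high) in a row along y. Marks far left, far right or near right; changes from start to start. Origin: centre of its underside, at x = +53 or -53, y = +24 or -24 mm in the gearbox frame; axes parallel to the gearbox's.
- gear4: White tag of gear 4: 26 mm (x) by 45 mm (y), 3 mm thick, fixed on the gate plate beyond the closed end of one slot, with 4 dark raised pips (8 mm wide, 3 mm high) in a row along y. Marks far left, far right or near right; changes from start to start. Origin: centre of its underside, at x = +53 or -53, y = +24 or -24 mm in the gearbox frame; axes parallel to the gearbox's.
- parts_bin: Bystander: open blue plastic bin 110 x 90 x 50 mm, loose, left of the gearbox. Origin: centre of its underside.
- bottle: Bystander: small white plastic bottle, 38 mm across, 95 mm high, loose, right of the gearbox. Origin: centre of its underside.
- bearing: Bystander: steel bearing ring, 52 mm outside, 24 mm bore, 16 mm high, lying loose right of the gearbox. Origin: centre of its underside.
- screwdriver: Bystander: screwdriver lying loose right of the gearbox. Origin: underside, near its middle.

How it is judged (in metres and radians):
On the way:
1. the lever has left first gear and reached the cross lane or beyond (horizontal distance between lever_at_gate and gear1 above 0.046 m).
At the end, for the whole second after the job is handed in: The lever rests in the slot of the three-pip tag, within about 6 mm (at the gate) of the slot's end, not moving (horizontal distance between lever_at_gate and gear3 below 0.031 m and velocity of joint lever_fore_aft between -0.05 and 0.05 rad/s and velocity of joint lever_sideways between -0.05 and 0.05 rad/s); the robot touches nothing.
It fails at once if the lever knob is taken between the fingers (the grasp point is inside the knob, touching it) (horizontal distance between the grasp point and lever_knob below 0.014 m and z of the grasp point in the frame of lever_knob below 0.025 m and contact force between the fingers and gearbox above 0.5 N).
It fails at once if the parts bin is lifted or moved more than 20 mm (distance of parts_bin from where it was at the start of the episode above 0.02 m).
It fails at once if the bottle is lifted or moved more than 20 mm (distance of bottle from where it was at the start of the episode above 0.02 m).
It fails at once if the bearing is lifted or moved more than 20 mm (distance of bearing from where it was at the start of the episode above 0.02 m).
It fails at once if the screwdriver is lifted or moved more than 20 mm (distance of screwdriver from where it was at the start of the episode above 0.02 m).
It also fails if it takes over 72 s, if anything falls off the work surface, if the arm or the gripper's body presses on something with over 40 N, if the wrist force passes 120 N, or if a joint passes its speed limit or range.

## Working session

There is one attempt and no reset: what is moved stays moved. The work goes in short steps, each a Python script; the robot and the scene stay as the last script left them, time stands still between calls to the robot, and variables do not carry over. Pictures are saved under pics/ and viewed, at most 10 in all, crops included, and the job is handed in when it is done.

```bash
mkdir -p pics; cat > h.py <<'E'
import numpy as np, cv2
from scipy.spatial.transform import Rotation as R
from workcell import r
def snap(n):
    c=r.camera(n); return c
def rays(c,uv):
    K=np.array(c["intrinsics"],float); uv=np.atleast_2d(np.array(uv,float))
    d=(uv-K[:2,2])/[K[0,0],K[1,1]]; s=d.copy()
    for _ in range(20): s=d/(1+c["k1"]*(s**2).sum(1,keepdims=True))
    return np.c_[s,np.ones(len(s))]
def pose(c):
    return np.array(c["origin"],float), R.from_quat(c["orientation"]).as_matrix() if np.size(c["orientation"])==4 else np.array(c["orientation"])
def on_plane(c,uv,z):
    o,M=pose(c); d=rays(c,uv)@M.T
    return o+d*((z-o[2])/d[:,2])[:,None]
def cloud(c):
    h,w=c["z_map"].shape; v,u=np.mgrid[:h,:w]
    o,M=pose(c); p=rays(c,np.c_[u.ravel(),v.ravel()])*c["z_map"].reshape(-1,1)
    return (o+p@M.T).reshape(h,w,3)
E
python3 - <<'E'
from h import *
for n in("top","scene"):
    c=snap(n); cv2.imwrite(f"pics/{n}0.png",c["pixels"]); print(n,c["origin"],c["orientation"],c["k1"],c["intrinsics"])
print(r.sense())
E
```

```text
top [515.83549165  44.22764633 991.66231951] [ 0.71337138 -0.69899185  0.0324982  -0.03815146] 0.03626940099820073 [[425.02177458   0.         281.56565898]
 [  0.         425.02177458 212.12214129]
 [  0.           0.           1.        ]]
scene [1076.29750026  194.87932431  798.4964175 ] [ 0.57686978  0.75057507 -0.26035156 -0.1899352 ] 0.03070065866269503 [[413.61204147   0.         276.51530792]
 [  0.         413.61204147 212.73158211]
 [  0.           0.           1.        ]]
{'time': 0.1, 'joint_positions': array([-1.26520008,  0.333847  ,  0.03985221,  1.46616424, -0.01340761,
        1.34326693, -0.05851235]), 'dq': array([-0.0031293 , -0.00086417, -0.00259531, -0.00299056, -0.00166557,
        0.00218813,  0.00119036]), 'joint_efforts': array([ 3.37681951e-03, -6.60018539e+01,  1.36947211e+00, -4.06477547e+01,
        1.68092258e-02,  8.86289170e-03, -3.02807985e-05]), 'eef_pos': array([255.84314627, 597.10438999, 230.51462109]), 'tool_rot': array([ 2.01023683e-01,  9.79586124e-01, -7.02433523e-04, -1.02805758e-04]), 'ft_force': array([ 0.38640155,  0.3641038 , -0.34385928]), 'ft_torque': array([0.01728474, 0.02142028, 0.003299  ]), 'gripper_force': 0.0, 'gripper_width': 84.93762891085646}
```

View pics/top0.png

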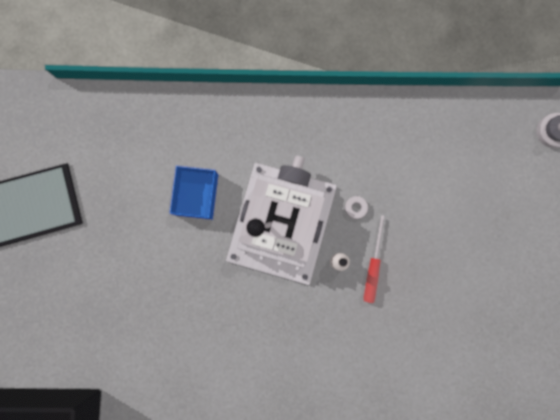

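View pics/scene0.png

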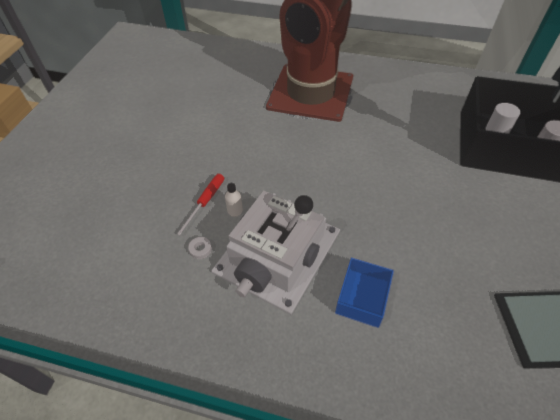

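```bash
python3 - <<'E'
from h import *
c=snap("top"); s=snap("scene")
a=cv2.resize(c["pixels"][170:270,220:345],None,fx=4.8,fy=4.8,interpolation=cv2.INTER_CUBIC)
b=cv2.resize(s["pixels"][185:305,205:345],None,fx=4,fy=4,interpolation=cv2.INTER_CUBIC)
h=max(a.shape[0],b.shape[0]); 
cv2.imwrite("pics/ca.png",a);cv2.imwrite("pics/cb.png",b)
for n,k in(("top",c),("scene",s)):
    g=k["pixels"].min(2); P=cloud(k)
    m=(k["pixels"].max(2)<45).astype(np.uint8)
    N,l,st,ce=cv2.connectedComponentsWithStats(m)
    for i in range(1,N):
        if 40<st[i,4]<2500 and 200<ce[i][0]<350 and 160<ce[i][1]<310: print(n,"dark",st[i],ce[i],np.median(P[l==i],0))
    m=(g>222).astype(np.uint8)
    N,l,st,ce=cv2.connectedComponentsWithStats(m)
    for i in range(1,N):
        if 30<st[i,4] and 200<ce[i][0]<350 and 160<ce[i][1]<310: print(n,"white",st[i],ce[i],np.median(P[l==i],0))
    # plate top face by height
    q=((abs(P[...,2]-100)<5)&(abs(P[...,0]-550)<200)&(abs(P[...,1])<200)).astype(np.uint8)
    print(n,q.sum(),cv2.minAreaRect(P[q>0][:,:2].astype(np.float32)), np.median(P[q>0],0))
E
```

```text
top dark [268 203  30  34 226] [282.99115044 218.2300885 ] [593.75062351  42.60962656  83.2303987 ]
top dark [248 220  18  15 169] [255.81656805 227.43786982] [566.35101141 100.20122534 174.59796618]
top 3752 ((579.3351440429688, 13.711509704589844), (232.03611755371094, 139.85304260253906), 75.43851470947266) [594.7494948   47.93661881  99.78482336]
scene 3411 ((581.9561767578125, 13.7342529296875), (231.1064453125, 142.52757263183594), 75.44332122802734) [602.46275536  53.09488889  99.91579115]
```

View pics/ca.png

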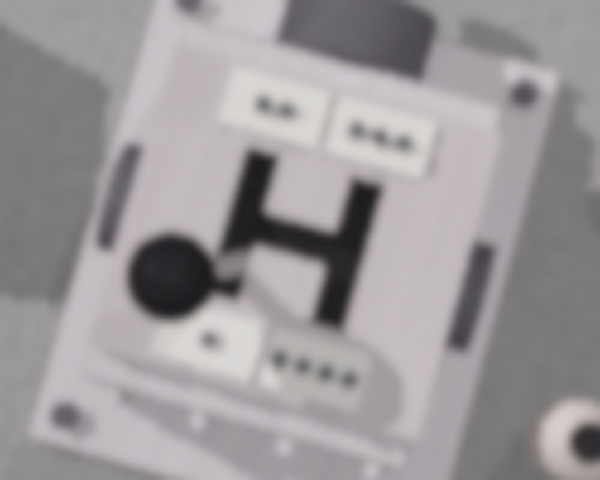

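View pics/cb.png

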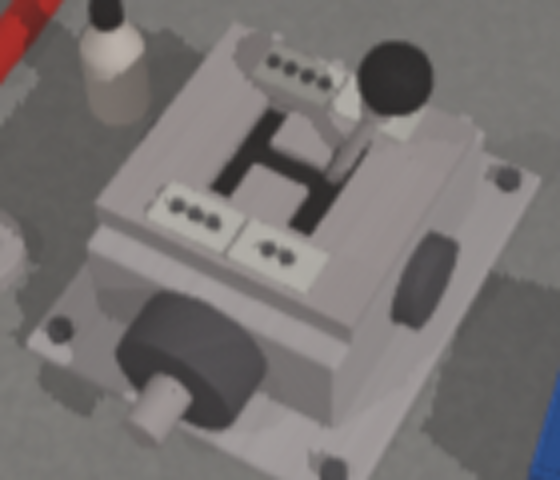

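```bash
cat >> h.py <<'E'
def fit(A,B):
    a=A-A.mean(0);b=B-B.mean(0); z=(a[:,0]-1j*a[:,1])@(b[:,0]+1j*b[:,1]); t=np.angle(z)
    M=np.array([[np.cos(t),-np.sin(t)],[np.sin(t),np.cos(t)]]); o=B.mean(0)-M@A.mean(0)
    return o,t,np.linalg.norm(A@M.T+o-B,axis=1)
def knob():
    """two-view ray intersection of the dark ball"""
    from scipy.ndimage import label
    S=[];T=[];C=[]
    for n in("top","scene"):
        c=snap(n); P=cloud(c)
        m=((c["pixels"].max(2)<60)&(P[...,2]>140)&(P[...,2]<200)&(np.hypot(P[...,0]-585,P[...,1]-70)<130)).astype(np.uint8)
        N,l,st,ce=cv2.connectedComponentsWithStats(m)
        i=1+st[1:,4].argmax(); (u,v),rad=cv2.minEnclosingCircle(np.argwhere(l==i)[:,::-1].astype(np.float32))
        o,M=pose(c); d=(rays(c,[[u,v]])@M.T)[0]; d/=np.linalg.norm(d)
        Q=np.eye(3)-np.outer(d,d); S.append(Q);T.append(Q@o); C.append((u,v,rad,st[i,4]))
    p=np.linalg.solve(sum(S),sum(T)); return p,C,[np.linalg.norm(Q@p-t) for Q,t in zip(S,T)]
E
python3 - <<'E'
from h import *
m=np.array([[53,24],[53,-24],[-53,24],[-53,-24.]])
for n,px,f,off in(("top",[[274,110],[381,136],[207,343],[318,377]],4.8,(220,170)),("scene",[[277,253],[196,217],[299,78]],4,(205,185))):
    c=snap(n); uv=(np.array(px)+.5)/f-.5+off
    w=on_plane(c,uv,103)[:,:2]; A=m if n=="top" else m[[0,1,3]]
    print(n,fit(A,w))
    if n=="top": print(on_plane(c,(np.array([[261,153],[369,183],[330,325],[298,239]])+.5)/4.8-.5+off,100))
print(knob())
E
```

```text
top (array([588.74533904,  52.92762361]), np.float64(-0.2466148281612002), array([0.3045474 , 1.47141386, 1.19507612, 2.00083725]))
[[627.47128293  68.79690099 100.        ]
 [615.12837489  21.02319533 100.        ]
 [552.42830952  36.97178975 100.        ]
 [589.80589362  51.71838608 100.        ]]
scene (array([593.4892066 ,  53.28491877]), np.float64(-0.25996395986228904), array([2.0750918 , 0.34734001, 2.08900226]))
(array([568.06510867, 101.93996145, 156.20407323]), [(255.875, 227.5, 8.262401580810547, np.int32(203)), (303.5, 204.39999389648438, 8.832432746887207, np.int32(244))], [np.float64(0.21666888793403408), np.float64(0.21666888793406958)])
```

```bash
cat >> h.py <<'E'
O=np.array([591,53.]);T=-0.25
Mx=np.array([[np.cos(T),-np.sin(T)],[np.sin(T),np.cos(T)]])
Q=[np.cos((np.pi+T)/2),np.sin((np.pi+T)/2),0,0]
def W(x,y,z): return [*(O+Mx@[x,y]),z]
def loc(p,o=O): return Mx.T@(np.array(p)[:2]-o)
def klocal():
    """knob in gearbox axes, per camera, using that camera's own gate centre"""
    out=[]; _,C,_=knob()
    for n,o,q in zip(("top","scene"),([589.2,52.4],[593.5,53.3]),C):
        c=snap(n); z=160
        for _ in range(6):
            l=loc(on_plane(c,[q[:2]],z)[0],o); z=20+np.sqrt(150**2-l@l)
        out.append(np.r_[l,z].round(1))
    return out
def st(m=""):
    s=r.sense(); print(m,round(s["time"],1),loc(s["eef_pos"]).round(1),round(s["eef_pos"][2],1),s["ft_force"].round(1))
E
python3 - <<'E'
from h import *
print(klocal())
r.grip(0)
r.move_to(W(-85,40,270),Q); st("over")
r.move_straight(W(-85,40,140),v=120); st("down")
print(r.move_straight(W(-36,40,140),v=50,force_limit=15)); st("push1")
print(klocal())
c=snap("scene");cv2.imwrite("pics/p1.png",cv2.resize(c["pixels"][110:310,180:400],None,fx=2.5,fy=2.5))
E
```

```text
[array([-32.1,  42.6, 160.2]), array([-34.1,  42.2, 159.8])]
over 3.4 [-85.5  41.2] 269.9 [-0.7 -0.6 -0.2]
down 4.6 [-84.5  40.2] 140.7 [ 0.2  0.2 -0.5]
False
push1 5.7 [-36.1  39.9] 139.9 [-0.4  0.1  0.4]Traceback (most recent call last):
  File "<stdin>", line 7, in <module>
  File "h.py", line 43, in klocal
    out=[]; _,C,_=knob()
                  ~~~~^^
  File "h.py", line 32, in knob
    i=1+st[1:,4].argmax(); (u,v),rad=cv2.minEnclosingCircle(np.argwhere(l==i)[:,::-1].astype(np.float32))
        ~~~~~~~~~~~~~~~^^
ValueError: attempt to get argmax of an empty sequence
```

```bash
cat >> h.py <<'E'
def kscene():
    c=snap("scene"); P=cloud(c)
    m=((c["pixels"].max(2)<60)&(P[...,2]>140)&(P[...,2]<200)&(np.hypot(P[...,0]-585,P[...,1]-60)<100)).astype(np.uint8)
    N,l,s,ce=cv2.connectedComponentsWithStats(m)
    if N<2: return None
    i=1+s[1:,4].argmax(); (u,v),rad=cv2.minEnclosingCircle(np.argwhere(l==i)[:,::-1].astype(np.float32)); z=160
    for _ in range(6):
        a=loc(on_plane(c,[[u,v]],z)[0],[593.5,53.3]); z=20+np.sqrt(150**2-a@a)
    return np.r_[a,z].round(1),(u,v,rad,s[i,4])
E
python3 - <<'E'
from h import *
print(kscene())
c=snap("scene");cv2.imwrite("pics/p1.png",cv2.resize(c["pixels"][110:310,180:400],None,fx=2.5,fy=2.5))
E
```

```text
(array([-39.1,  28.7, 161.9]), (298.6177978515625, 199.4554901123047, 21.703065872192383, np.int32(524)))
```

View pics/p1.png

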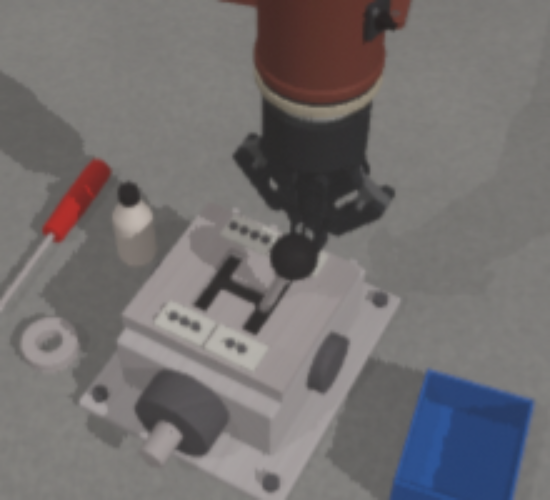

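```bash
cat >> h.py <<'E'
def kpix(c,uv):
    z=160
    for _ in range(6):
        a=loc(on_plane(c,[uv],z)[0],[593.5,53.3]); z=20+np.sqrt(150**2-a@a)
    return np.r_[a,z].round(1)
E
python3 - <<'E'
from h import *
c=snap("scene"); print(kpix(c,(297.4,212.7)))
r.move_straight(W(-80,40,140),v=100); 
r.move_straight(W(-80,40,250),v=150); st()
r.move_straight(W(-80,120,250),v=150)
c=snap("scene");cv2.imwrite("pics/p2.png",cv2.resize(c["pixels"][110:310,180:400],None,fx=2.5,fy=2.5)); print(kscene())
try: print(klocal())
except Exception as e: print(e)
E
```

```text
[ -7.4  42.6 163.6]
 7.4 [-80.3  39.8] 249.0 [ 0.2 -0.5 -0.5]
(array([ -7.5,  41.4, 164. ]), (296.8865051269531, 212.30368041992188, 8.915908813476562, np.int32(242)))
[array([ -7.3,  41.3, 164. ]), array([ -7.5,  41.4, 164. ])]
```

View pics/p2.png

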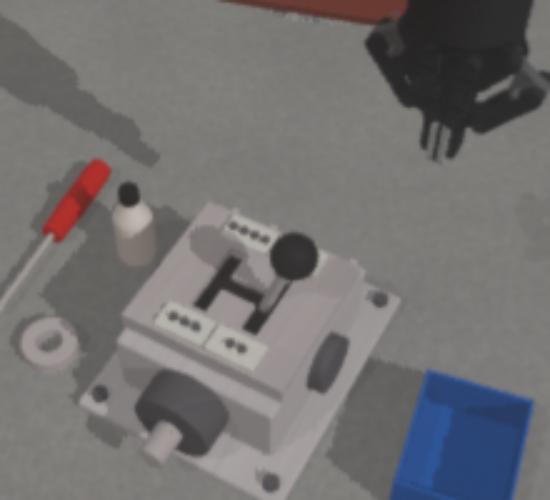

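```bash
python3 - <<'E'
from h import *
r.move_straight(W(-80,40,250),v=200); r.move_straight(W(-80,40,140),v=150)
print(r.move_straight(W(-28.6,41,140),v=50,force_limit=15)); st("push1")
r.move_straight(W(-80,41,140),v=120); r.move_straight(W(-80,41,230),v=150)
r.move_straight(W(-80,110,230),v=200)
k=klocal(); print(k); k=np.mean(k,0)
if abs(k[0])<4:
    r.move_straight(W(0,100,230),v=200); r.move_straight(W(0,100,140),v=150)
    print(r.move_straight(W(k[0]*.5,-8,140),v=50,force_limit=15)); st("push2")
    r.move_straight(W(0,40,140),v=120); r.move_straight(W(0,60,230),v=150); r.move_straight(W(-110,60,230),v=200)
    try: print(klocal())
    except Exception as e: print(e)
c=snap("scene");cv2.imwrite("pics/p3.png",cv2.resize(c["pixels"][110:310,180:400],None,fx=2.5,fy=2.5)); st()
E
```

```text
False
push1 11.0 [-28.8  41. ] 140.0 [0.6 0.  0.2]
[array([  0.7,  41.4, 164.2]), array([ -0.5,  41.5, 164.2])]
True
push2 15.4 [ 1.5 52.8] 142.4 [-0.6  1.4  3. ]
[array([  1.1,   8.6, 169.7]), array([  1.2,   7. , 169.8])]
 17.4 [-109.2   59.7] 229.7 [-0.1 -0.4 -1.1]
```

View pics/p3.png

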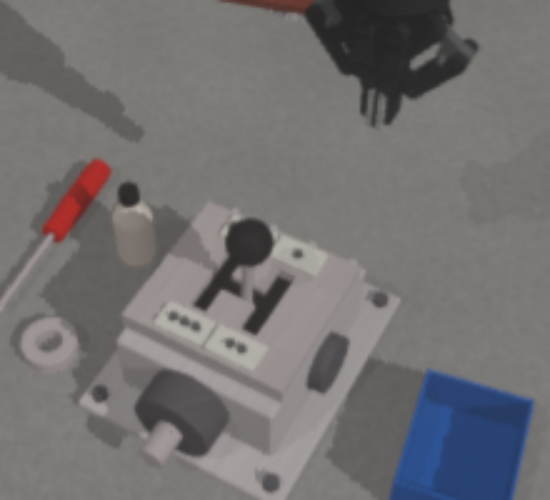

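```bash
python3 - <<'E'
from h import *
r.move_straight(W(0,65,230),v=200); r.move_straight(W(0,65,140),v=120); r.wait(.3)
h=r.move_straight(W(0,-8,140),v=40,force_limit=25); st(f"push2 {h}")
y=loc(r.sense()["eef_pos"])[1]
r.move_straight(W(0,y+30,140),v=120); r.move_straight(W(0,y+30,230),v=150); r.move_straight(W(-110,60,230),v=200)
k=klocal(); print(k); k=np.mean(k,0)
if abs(k[0])<5 and k[1]<-37:
    r.move_straight(W(-85,-41,230),v=200); r.move_straight(W(-70,-41,140),v=120); r.wait(.3)
    h=r.move_straight(W(28,-41,140),v=40,force_limit=20); st(f"push3 {h}")
    x=loc(r.sense()["eef_pos"])[0]
    r.move_straight(W(x-45,-41,140),v=120); r.move_straight(W(x-45,-41,240),v=150); r.move_straight(W(-110,-41,250),v=200)
    print(klocal())
c=snap("scene");cv2.imwrite("pics/p4.png",cv2.resize(c["pixels"][110:310,180:400],None,fx=2.5,fy=2.5)); st()
E
```

```text
push2 False 21.3 [-0.  -7.8] 140.0 [-0.6  0.2 -0.8]
[array([  0.6, -36.9, 165.4]), array([ 1.000e-01, -4.110e+01,  1.643e+02])]
push3 True 27.5 [ 22. -41.] 138.8 [-3.9  1.4  2.3]
[array([ 50.6, -39. , 155.7]), array([ 49.2, -40.9, 155.7])]
 29.6 [-109.4  -41.3] 249.6 [-0.1 -0.2 -0.2]
```

View pics/p4.png

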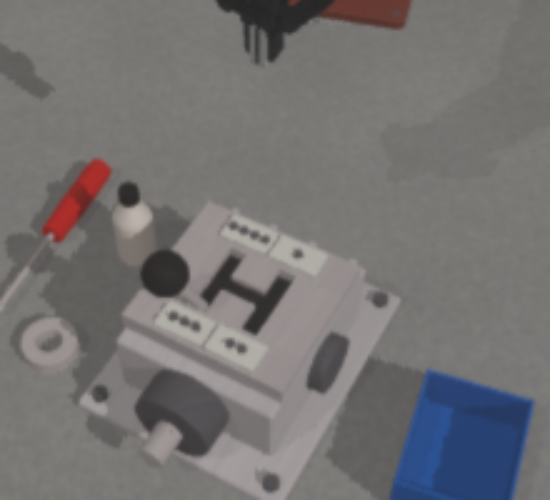

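The knob sits at crop (165,272), leaning into the far right slot by the three-pip tag. Its measured position is x ≈ 50 mm, y ≈ -40 mm, height 156 mm, which is fully home. The wall stopped the push, and the arm is clear.

```bash
python3 -c "
from h import *
print(r.job_done())"
```

```text
the job is handed in; nothing more can be done
None
```

The lever is fully home in third gear (far right, three pips), pushed there with the outside of the closed fingers; the arm is drawn clear, and the job was handed in after about 30 s, with no verdict returned.

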